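Seat the steel probe against the end stop of a V-groove setting jig

TASK

Lift the stainless probe off its grey rest and lay it in the V-groove of the setting jig, short of the blue bridge, with its bare steel tip towards the red end stop. Then slide it along the groove under the bridge until the tip bears against the red stop face, pressing it home firmly but gently (about 5 to 10 newtons, never as much as 20), so that the little brass pin is pushed in. Let go and leave the probe seated there, and leave the glass jar, the mech head and the paint pot where they stand.

Things in the scene. Friction and masses are not known exactly. Their poses are not given: they have to be found in the camera images.
- probe_mid (a point): centre of the stainless probe: a round rod, 20 mm diameter, 150 mm long, about 140 g (a tube), flat ends. Its x axis runs along the rod towards the bare steel tip; the last 25 mm at the other end are black plastic. It starts lying level on the rest, free to roll about its own axis (so its y, z axes mean nothing). Beside its middle 85 mm nothing stands, and below it are 34 mm of free space.
- probe_tip (a point): centre of the flat face of the probe's bare steel tip, 75 mm from the probe's centre along the probe's x axis
- rest: small grey rest fixed to the mat (place and yaw vary): base plate 130 x 50 mm, 6 mm thick, with two notched posts at x = +-50 mm, 10 mm thick, that carry the probe with its axis 50 mm above the rest's underside. Origin at the centre of the underside, x along the probe towards its tip, z up.
- fixture: setting jig fixed to the mat (place and yaw vary): dark base plate 250 x 76 mm, 8 mm thick, bearing a slim aluminium rail with a 90-degree V-groove on top. Origin on the underside, below the groove line; x runs along the groove to the red stop, z up. A probe in the groove has its axis at y = 0, z = 60 mm. Sliding it takes under 4 N. The red stop beyond the bridge is 36 mm wide, its top at z = 80 mm.
- groove_start (a point): open end of the V-groove, on the axis line of a probe lying in it; jig x = -110 mm, z = 60 mm. From here the rail runs 198 mm in jig +x. The rail is no wider than the probe (20 mm), so fingers holding the probe from both sides pass beside it; its upper edges lie 6 mm below the probe's axis. Axes as the jig's.
- bridge (a point): middle of the underside of the blue bridge beam over the groove, jig x = 66 mm, z = 76 mm; beam 12 mm along x, 6 mm thick, posts at y = +-22 to +-32 mm. The probe passes under it with 6 mm to spare. The red stop was set by hand: its face, square to the groove, lies 22 to 42 mm beyond this point; where exactly is not reported, find it by touch. It is hard and does not yield.
- pin (a joint): brass sensing pin, 6 mm thick, in the middle of the red stop face at the height of the probe's axis: 0 = fully out (4 mm proud of the face), 0.004 m = pushed in flush with the face, when the probe's end touches the face. A light spring (under 0.5 N) pushes it out; friction in the groove holds the probe against it.
- jar: empty glass jar, 68 mm across, 85 mm high, origin at the centre of its underside; leave it alone
- mech_head: small grey mech head (model part), 40 x 54 x 62 mm high, origin at the centre of its underside; leave it alone
- paint_pot: small paint pot with a blue cap, 38 mm across, 45 mm high, origin at the centre of its underside; leave it alone
Things that resemble listed ones, but are neither listed nor needed, are in the scene too. Of the things shaped like the part that bears probe_mid, the bare steel one is meant.

How it is judged:
By the outcome, as a careful person would: the job done as asked, in the order asked, and still so for the second after the job is handed in, with the robot touching nothing.
It also fails if it takes over 58 s, if anything falls off the work surface, if the arm or the gripper's body presses on something with over 40 N, if the wrist force passes 120 N, or if a joint passes its speed limit or range.

ROBOT

A 6-joint arm with a two-finger parallel gripper is mounted at the origin on the work surface. World frame = base frame: x ahead of the robot, y to its left, z up, the work surface at z = 0. Lengths are in m, angles in rad, forces in N, time in s.
With the tool pointing down it reaches from about 0.35 to 0.875 m from the base axis. Payload 15.5 kg.
Tool frame: the origin (TCP) lies at the very end of the fingers, on their centre line; the grasp point (between the pads) lies 19 mm behind it (bot.grasp_offset is the distance from the TCP to the grasp point, in m); z points along the fingers, y is the line along which they close (so a half turn about z gives the same grasp; the last joint's range is limited). The gripper opens to 85 mm and grips with 20 to 120 N. Pads are 22 mm wide; open, the fingers measure 114 mm over their backs; the gripper's body (76 mm by 85 mm) begins 54 mm behind the grasp point. The pads swing forward as they close: fully open they stand 13 mm farther back than shut.
Start: joints at [1.149, 0.494, 1.345, -0, 1.302, -0.096], TCP at [0.201, 0.592, 0.197] pointing down, gripper open.
Joint ranges: [-2.91, 2.91], [-0.82, 2.16], [0.22, 2.67], [-1.22, 4.37], [0.12, 2.79], [-3.08, 3.08]. Speed limits (rad/s): [1.89, 1.89, 2.57, 3.01, 3.01, 3.01].

INTERFACE

Orientations are given as a unit quaternion [x, y, z, w].
In Python, from bench import sense, vision, job_done, bot gives the robot as it stands.
- The arm moves only by the shell command python3 -m inch 'ROWS' [FORCE]. ROWS is JSON, a list of rows, each an object of numbers: "fingers": the opening, from 0 (shut) to 1 (fully open); "tx", "ty", "tz": the shift along the world's x, y, z in m; "ax", "ay", "az": the turn, a rotation vector about the world's x, y, z in rad. In form: [{"fingers": .., "tx": .., "ty": .., "tz": .., "ax": .., "ay": .., "az": ..}, ...]. A call has 1 to 20 rows; each row shifts and turns the commanded pose from where the row before left it; what a row does not reach is not made up. A row lasts 1/10 s, in which the tool goes at most 50 mm and 8.59 degrees, less where a joint would pass 70% of its speed; a pose out of reach is approached as far as the arm can. A call is refused whole if a number of a shift passes 0.05 or a number of a turn 0.15, either way. A call with a gripper value outside its range is refused whole. The fingers move at their own pace and stop on an object; FORCE is the grip in N (left out, the last holds). Time passes only in rows, so rows that do not move let the fingers close. It gives the time, the measured TCP pose, the force, the opening and the grip force at its end, in the units of the state.
- sense(): the state, without advancing time (a new reading comes with each control period).
- vision.get_image(name): name is "side" or "top"; returns (picture, depth): 480x640x3 uint8, red, green, blue; 480x640 float32, m along the optical axis (not along the pixel's ray), 0 where there is no reading.
- vision.camera_model(name): a dict with "fovy" (degrees; the focal length in pixels is half the picture's height over the tangent of half this angle, whatever the lens; pixels are square), "cx", "cy" (the principal point, pixels), "world_from_camera" (4x4, takes a point from camera to world coordinates). Camera axes: x right, y down, z forward; pixel columns grow to the right and rows downward; lengths in m; the calibration is good to about 2 mm. A picture is of the moment at which its call begins. camera_model takes no time and is no camera call.
- job_done(): hands the job in; it is judged then, once.
Trained networks look in the newest picture that a camera, given by its name, has taken for a name from the list of things; names that differ only in an ending like _2 or _b are one class to them, and where a whole thing is asked for, a point or a joint stands for the part that bears it (a point fixed in the world has none). Each returns a list of dicts, best first, with "score" (0 to 1); they miss things now and then, are a little off and sometimes report something else, mostly with a low value. They report only what shows in the picture. A call takes as long as a camera call. They do not tell look-alikes from the thing itself.
- vision.spot_in(camera, label): "location" ([x, y, z] in m, in the coordinates of the camera as it stood for that picture, good to about 4 mm: the middle of the surface that is visible of it).
The state is a dict: "t": time; "joint_pos": joint angles; "qd": joint speeds; "tau": joint torques, N m; "position": TCP position; "tool_rot": TCP orientation; "contact_force": force on the tool from outside, world axes, zero at the start; "ft_torque": the same for the moment, N m; "opening": finger opening in m; "grasp_force": force on a finger pad.
Only numpy, scipy, OpenCV 4.12 (cv2) and the standard library are available. Lean on these libraries where they do the work, as an engineer would, in place of code of your own. Each camera call takes 0.05 s, during which the arm holds its last target. There are 200 camera calls.

## Working session

There is one attempt and no reset: what is moved stays moved. The work goes in short steps, Python scripts to look and compute and a shell command to move; the robot and the scene stay as the last step left them, time stands still between calls to the robot, and variables do not carry over. Pictures are saved under pics/ and viewed, at most 10 in all, crops included, and the job is handed in when it is done.

```bash
mkdir -p pics; ls
cat > h.py <<'E'
import numpy as np, cv2
from bench import sense, vision, job_done, bot
def K(n):
    m=vision.camera_model(n); return 240/np.tan(np.radians(m["fovy"])/2),m["cx"],m["cy"],np.array(m["world_from_camera"])
def cloud(n,d):
    f,cx,cy,T=K(n); v,u=np.mgrid[0:480,0:640]
    P=np.stack([(u-cx)/f*d,(v-cy)/f*d,d],-1)
    return P@T[:3,:3].T+T[:3,3]
def w(n,p): T=K(n)[3]; return T[:3,:3]@np.array(p)+T[:3,3]
def px(n,p):
    f,cx,cy,T=K(n); q=T[:3,:3].T@(np.array(p)-T[:3,3]); return (q[:2]/q[2]*f+[cx,cy]).round()
E
python3 - <<'E'
from h import *
for n in("top","side"):
    im,d=vision.get_image(n); cv2.imwrite(f"pics/{n}0.png",im[...,::-1]); np.savez(f"{n}0.npz",im=im,d=d)
    print(n,K(n)[3].round(3).tolist(),K(n)[0])
    for l in("probe_mid","rest","fixture","pin","jar","mech_head","paint_pot"):
        for r in vision.spot_in(n,l)[:4]: p=w(n,r["location"]); print(l,round(r["score"],2),p.round(3),px(n,p))
print(sense())
E
```

```text
pics
top [[-0.012, -0.995, 0.103, 0.35], [-1.0, 0.013, 0.013, -0.154], [-0.014, -0.103, -0.995, 1.386], [0.0, 0.0, 0.0, 1.0]] 513.7602893078817
probe_mid 0.97 [ 0.579 -0.069  0.021] [296. 203.]
probe_mid 0.94 [ 0.219 -0.345  0.024] [403. 338.]
probe_mid 0.82 [ 0.664 -0.528  0.016] [465. 170.]
probe_mid 0.61 [ 0.584 -0.221  0.065] [353. 198.]
rest 0.68 [ 0.589 -0.214  0.009] [350. 200.]
fixture 0.94 [0.603 0.216 0.007] [192. 197.]
jar 0.72 [0.732 0.031 0.045] [258. 146.]
mech_head 0.63 [ 0.45  -0.011  0.037] [274. 251.]
paint_pot 0.69 [ 0.611 -0.373  0.05 ] [411. 188.]
side [[0.816, -0.38, 0.436, 0.061], [-0.578, -0.537, 0.615, -0.746], [0.001, -0.753, -0.658, 0.753], [0.0, 0.0, 0.0, 1.0]] 471.74841149771026
probe_mid 0.91 [ 0.66  -0.545  0.015] [518. 362.]
probe_mid 0.88 [ 0.218 -0.355  0.016] [257. 412.]
probe_mid 0.69 [ 0.582 -0.225  0.061] [374. 263.]
rest 0.63 [ 0.584 -0.23   0.008] [375. 281.]
fixture 0.79 [0.602 0.213 0.028] [275. 179.]
fixture 0.49 [0.714 0.012 0.057] [353. 192.]
fixture 0.27 [ 0.61  -0.383  0.039] [436. 310.]
jar 0.63 [0.716 0.013 0.058] [353. 191.]
jar 0.57 [ 0.584 -0.229  0.008] [374. 281.]
mech_head 0.95 [ 0.443 -0.029  0.035] [271. 247.]
paint_pot 0.77 [ 0.608 -0.381  0.039] [435. 310.]
{'t': 0.8, 'joint_pos': array([ 1.14848005e+00,  4.93576148e-01,  1.34549581e+00, -6.10881547e-06,
        1.30251380e+00, -9.55043818e-02]), 'qd': array([ 0.00092282,  0.00010186,  0.00149505,  0.00025737, -0.00141427,
        0.00090873]), 'tau': array([-9.82693127e-04, -8.81966257e+01, -3.84248686e+01, -4.10372550e-04,
        1.55197475e-03, -6.91878938e-06]), 'position': array([0.20064226, 0.59191816, 0.19729323]), 'tool_rot': array([1.62678922e-01, 9.86679060e-01, 2.57992776e-06, 3.73000173e-06]), 'contact_force': array([ 0.23723551, -0.23609043,  0.49985589]), 'ft_torque': array([ 0.03939574, -0.0179733 ,  0.01753874]), 'grasp_force': 0.0, 'opening': 0.0851477672169485}
```

View pics/top0.png

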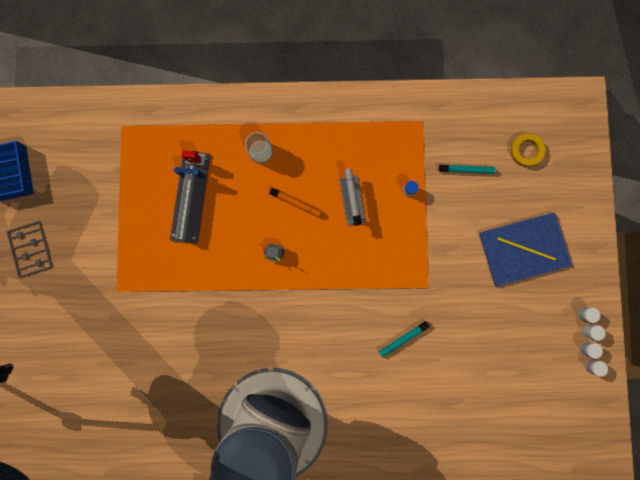

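View pics/side0.png

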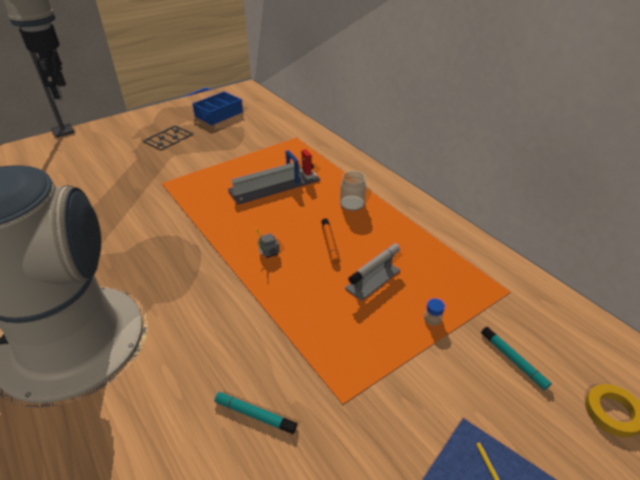

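Candidates for the probe in the top image are an orange rod at (296,203), teal rods at (403,338) and (465,170), and a steel rod on the rest at (353,198). The steel one fits: bare metal, black end at (356,219), and raised about 50 mm. The jig is at (190,200), with its red stop and blue bridge at the image top (+x). I'll check this in a crop and measure.

```bash
cat > m.py <<'E'
from h import *
import sys
def fit(P):
    c=P.mean(0); v=np.linalg.svd(P-c,full_matrices=False)[2][0]; v=v*np.sign(v[0]); t=(P-c)@v
    return c,v,t
def run(tag):
  for n in("top","side"):
    z=np.load(f"{n}{tag}.npz"); im,d=z["im"].astype(int),z["d"]; C=cloud(n,d); ok=d>0
    X,Y,Z=C[...,0],C[...,1],C[...,2]; r,g,b=im[...,0],im[...,1],im[...,2]
    print(n,"mat z",np.median(Z[ok&(r>180)&(b<60)&(X>.5)&(X<.7)]).round(4))
    m=ok&(Z>.045)&(Z<.075)&(abs(X-.59)<.12)&(abs(Y+.215)<.06)
    P=C[m]; c,v,t=fit(P[:,:2]); print("probe n",len(P),"c",c.round(4),"yaw",np.arctan2(v[1],v[0]).round(4),"ends",(c+v*t.min()).round(4),(c+v*t.max()).round(4),"ztop",np.percentile(P[:,2],[50,90]).round(4))
    R=ok&(abs(X-.6)<.18)&(abs(Y-.21)<.08)
    for nm,q in(("rail",R&(Z>.04)&(Z<.062)&(abs(r-b)<40)&(X<.66)),("base",R&(Z>.003)&(Z<.02)&(r<100)),("red",R&(r>2*g+30)&(r>2*b+30)&(g<60)&(Z>.035)),("blue",R&(b>1.5*r)&(Z>.06))):
        P=C[q]
        if len(P)<5: print(nm,len(P));continue
        c,v,t=fit(P[:,:2]); print(nm,len(P),"c",c.round(4),"yaw",np.arctan2(v[1],v[0]).round(4),"t",t.min().round(4),t.max().round(4),"z",np.percentile(P[:,2],[10,50,90]).round(4))
        if nm=="base": 
            q8=cv2.minAreaRect(P[:,:2].astype(np.float32)*1000); print("  rect",q8)
if __name__=="__main__": run("0")
E
python3 m.py
python3 - <<'E'
import cv2,numpy as np
a=cv2.imread("pics/top0.png"); b=cv2.imread("pics/side0.png")
A=cv2.resize(a[130:250,160:280],(400,400),interpolation=2);B=cv2.resize(a[150:240,310:400],(400,400),interpolation=2)
cv2.imwrite("pics/c0.png",np.hstack([A,B]))
E
```

```text
top mat z 0.0022
probe n 436 c [ 0.5871 -0.2206] yaw 0.1605 ends [ 0.514  -0.2324] [ 0.6629 -0.2083] ztop [0.0603 0.0643]
rail 498 c [0.5748 0.2241] yaw -0.1502 t -0.0911 0.09 z [0.048  0.0527 0.0574]
base 1545 c [0.5895 0.2139] yaw -0.1658 t -0.1129 0.1367 z [0.0062 0.0102 0.0146]
  rect ((602.5720825195312, 220.302001953125), (78.37904357910156, 248.25428771972656), 82.5056381225586)
red 145 c [0.701  0.2033] yaw 1.39 t -0.0162 0.0227 z [0.0453 0.0791 0.0847]
blue 128 c [0.658  0.2086] yaw 1.4485 t -0.0282 0.036 z [0.0757 0.0834 0.0869]
side mat z 0.0019
probe n 570 c [ 0.582  -0.2245] yaw 0.1477 ends [ 0.5141 -0.2346] [ 0.6638 -0.2124] ztop [0.0592 0.0621]
rail 447 c [0.5783 0.2223] yaw -0.1654 t -0.0946 0.0866 z [0.0421 0.05   0.0548]
base 1000 c [0.5867 0.2049] yaw -0.1695 t -0.1111 0.1356 z [0.0068 0.0099 0.0158]
  rect ((600.2315673828125, 212.03512573242188), (74.93506622314453, 247.53036499023438), 78.97384643554688)
red 140 c [0.6991 0.2002] yaw 1.5355 t -0.0126 0.0261 z [0.0411 0.0652 0.0809]
blue 54 c [0.6555 0.2061] yaw 1.4441 t -0.0264 0.0312 z [0.0647 0.0809 0.0838]
```

View pics/c0.png

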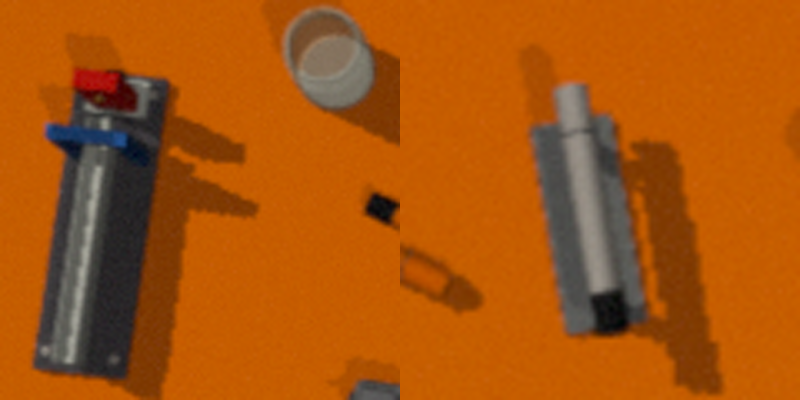

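The crop shows the steel rod on the grey rest with its tip towards +x, and the jig with its stop at +x. I'll move above the probe.

```bash
python3 -m inch '[{"fingers":1,"tx":0.019,"ty":-0.04,"az":0.024},{"tx":0.019,"ty":-0.04,"az":0.024},{"tx":0.019,"ty":-0.04,"az":0.024},{"tx":0.019,"ty":-0.04,"az":0.024},{"tx":0.019,"ty":-0.04,"az":0.024},{"tx":0.019,"ty":-0.04,"az":0.024},{"tx":0.019,"ty":-0.04,"az":0.024},{"tx":0.019,"ty":-0.04,"az":0.024},{"tx":0.019,"ty":-0.04,"az":0.024},{"tx":0.019,"ty":-0.04,"az":0.024},{"tx":0.019,"ty":-0.04,"az":0.024},{"tx":0.019,"ty":-0.04,"az":0.024},{"tx":0.019,"ty":-0.04,"az":0.024},{"tx":0.019,"ty":-0.04,"az":0.024},{"tx":0.019,"ty":-0.04,"az":0.024},{"tx":0.019,"ty":-0.04,"az":0.024},{"tx":0.019,"ty":-0.04,"az":0.024},{"tx":0.019,"ty":-0.04,"az":0.024},{"tx":0.019,"ty":-0.04,"az":0.024},{"ty":-0.02,"az":0.024}]' 30
```

```text
schema error: expected keys fingers, tx, ty, tz, ax, ay, az
```

```bash
python3 -m inch '[{"fingers":1,"tx":0.019,"ty":-0.04,"tz":0,"ax":0,"ay":0,"az":0.024},{"fingers":1,"tx":0.019,"ty":-0.04,"tz":0,"ax":0,"ay":0,"az":0.024},{"fingers":1,"tx":0.019,"ty":-0.04,"tz":0,"ax":0,"ay":0,"az":0.024},{"fingers":1,"tx":0.019,"ty":-0.04,"tz":0,"ax":0,"ay":0,"az":0.024},{"fingers":1,"tx":0.019,"ty":-0.04,"tz":0,"ax":0,"ay":0,"az":0.024},{"fingers":1,"tx":0.019,"ty":-0.04,"tz":0,"ax":0,"ay":0,"az":0.024},{"fingers":1,"tx":0.019,"ty":-0.04,"tz":0,"ax":0,"ay":0,"az":0.024},{"fingers":1,"tx":0.019,"ty":-0.04,"tz":0,"ax":0,"ay":0,"az":0.024},{"fingers":1,"tx":0.019,"ty":-0.04,"tz":0,"ax":0,"ay":0,"az":0.024},{"fingers":1,"tx":0.019,"ty":-0.04,"tz":0,"ax":0,"ay":0,"az":0.024},{"fingers":1,"tx":0.019,"ty":-0.04,"tz":0,"ax":0,"ay":0,"az":0.024},{"fingers":1,"tx":0.019,"ty":-0.04,"tz":0,"ax":0,"ay":0,"az":0.024},{"fingers":1,"tx":0.019,"ty":-0.04,"tz":0,"ax":0,"ay":0,"az":0.024},{"fingers":1,"tx":0.019,"ty":-0.04,"tz":0,"ax":0,"ay":0,"az":0.024},{"fingers":1,"tx":0.019,"ty":-0.04,"tz":0,"ax":0,"ay":0,"az":0.024},{"fingers":1,"tx":0.019,"ty":-0.04,"tz":0,"ax":0,"ay":0,"az":0.024},{"fingers":1,"tx":0.019,"ty":-0.04,"tz":0,"ax":0,"ay":0,"az":0.024},{"fingers":1,"tx":0.019,"ty":-0.04,"tz":0,"ax":0,"ay":0,"az":0.024},{"fingers":1,"tx":0.019,"ty":-0.04,"tz":0,"ax":0,"ay":0,"az":0.024},{"fingers":1,"tx":0,"ty":-0.02,"tz":0,"ax":0,"ay":0,"az":0.024}]' 30
```

```text
t: 2.8
position: [0.5635, -0.1915, 0.1971]
tool_rot: [-0.076, 0.997, -0.001, 0.001]
contact_force: [0.6, -0.1, -0.3]
opening: 0.0856
grasp_force: 0.0
```

```bash
python3 -m inch '[{"fingers":1,"tx":0.008,"ty":-0.015,"tz":-0.02,"ax":0,"ay":0,"az":0},{"fingers":1,"tx":0.0085,"ty":-0.0165,"tz":-0.03,"ax":0,"ay":0,"az":0},{"fingers":1,"tx":0,"ty":0,"tz":-0.03,"ax":0,"ay":0,"az":0},{"fingers":1,"tx":0,"ty":0,"tz":-0.03,"ax":0,"ay":0,"az":0},{"fingers":1,"tx":0,"ty":0,"tz":-0.03,"ax":0,"ay":0,"az":0},{"fingers":1,"tx":0,"ty":0,"tz":-0.015,"ax":0,"ay":0,"az":0},{"fingers":1,"tx":0,"ty":0,"tz":-0.012,"ax":0,"ay":0,"az":0},{"fingers":1,"tx":0,"ty":0,"tz":0,"ax":0,"ay":0,"az":0}]' 30
python3 - <<'E'
from h import *
im,d=vision.get_image("side"); c=im[190:330,300:480]; cv2.imwrite("pics/c1.png",cv2.resize(c[...,::-1],(720,560),interpolation=2)); print(sense()["position"])
E
```

```text
t: 3.6
position: [0.5775, -0.2193, 0.0291]
tool_rot: [-0.077, 0.997, 0.0, -0.001]
contact_force: [-0.5, -0.4, -0.1]
opening: 0.0858
grasp_force: 0.0
[ 0.57807348 -0.21956218  0.03016405]
```

View pics/c1.png

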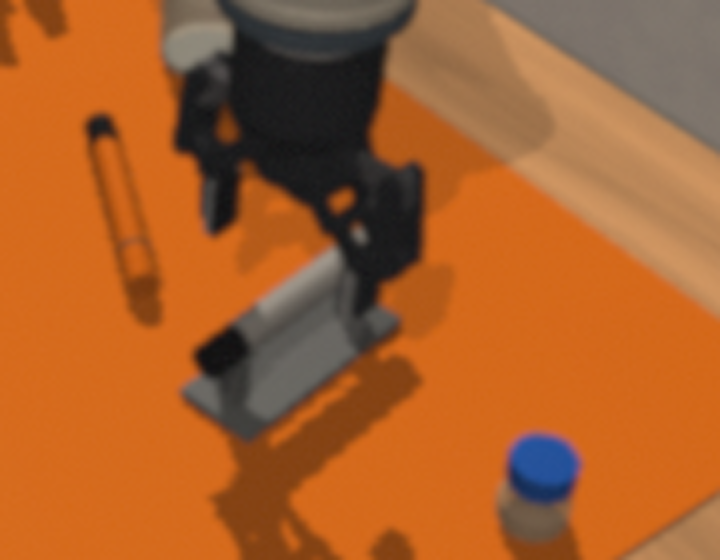

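The fingers straddle the rod in the crop, one each side. I'll shift 3 mm and close.

```bash
python3 -m inch '[{"fingers":1,"tx":0.001,"ty":-0.003,"tz":0,"ax":0,"ay":0,"az":0},{"fingers":0,"tx":0,"ty":0,"tz":0,"ax":0,"ay":0,"az":0},{"fingers":0,"tx":0,"ty":0,"tz":0,"ax":0,"ay":0,"az":0},{"fingers":0,"tx":0,"ty":0,"tz":0,"ax":0,"ay":0,"az":0},{"fingers":0,"tx":0,"ty":0,"tz":0,"ax":0,"ay":0,"az":0},{"fingers":0,"tx":0,"ty":0,"tz":0,"ax":0,"ay":0,"az":0},{"fingers":0,"tx":0,"ty":0,"tz":0,"ax":0,"ay":0,"az":0},{"fingers":0,"tx":0,"ty":0,"tz":0,"ax":0,"ay":0,"az":0}]' 30
```

```text
t: 4.45
position: [0.5791, -0.2225, 0.0302]
tool_rot: [-0.077, 0.997, 0.0, -0.0]
contact_force: [-0.2, 1.1, 1.0]
opening: -0.0003
grasp_force: 0.0
```

Run:
```python
from h import *
o=[]
for n,(a,b,c,e) in(("side",(190,330,300,480)),("top",(140,260,280,434))):
    im,d=vision.get_image(n); np.savez(f"{n}1.npz",im=im,d=d); o.append(cv2.resize(im[a:b,c:e,::-1],(400,312),interpolation=2))
    C=cloud(n,d)
    for l in("probe_mid",):
        for r in vision.spot_in(n,l)[:5]: p=w(n,r["location"]); print(n,l,round(r["score"],2),p.round(3),px(n,p))
cv2.imwrite("pics/c2.png",np.hstack(o)); s=sense();print(s["opening"],s["grasp_force"],s["position"])
```

```text
side probe_mid 0.9 [ 0.662 -0.545  0.016] [519. 361.]
side probe_mid 0.83 [ 0.559 -0.228  0.057] [367. 269.]
side probe_mid 0.78 [ 0.575 -0.081  0.016] [331. 243.]
side probe_mid 0.68 [ 0.22  -0.357  0.018] [259. 412.]
top probe_mid 0.72 [ 0.221 -0.347  0.022] [403. 337.]
top probe_mid 0.6 [ 0.554 -0.227  0.062] [356. 209.]
top probe_mid 0.59 [ 0.667 -0.526  0.013] [464. 169.]
top probe_mid 0.46 [ 0.597 -0.038  0.021] [284. 197.]
4.478983635012944e-05 0.0 [ 0.57914498 -0.22254381  0.03026125]
```

View pics/c2.png

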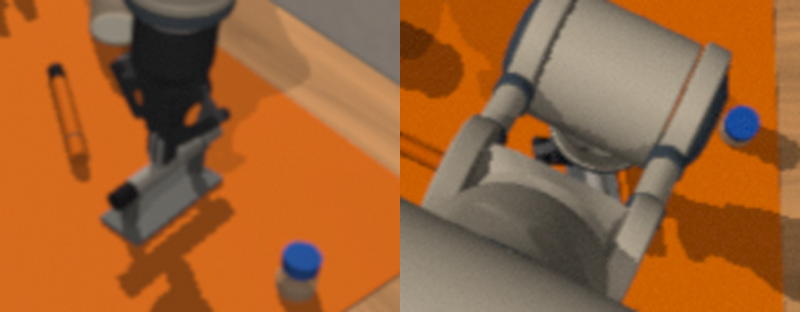

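Run:
```python
from h import *
z=np.load("side1.npz"); im,d=z["im"],z["d"]; C=cloud("side",d)
cv2.imwrite("pics/c3.png",cv2.resize(im[220:300,340:420,::-1],(600,600),interpolation=2))
for v in range(240,292,6): print(v,[tuple((C[v,u]*1000).round().astype(int).tolist()) for u in range(356,404,6)])
```

```text
240 [(643, -94, 3), (562, -203, 120), (564, -219, 130), (564, -236, 142), (571, -245, 145), (704, -134, 1), (581, -267, 156), (588, -276, 159)]
246 [(630, -109, 1), (641, -118, 2), (567, -217, 111), (568, -233, 123), (583, -235, 116), (590, -244, 119), (574, -275, 149), (581, -285, 153)]
252 [(615, -128, 3), (626, -137, 4), (567, -219, 96), (568, -235, 107), (570, -250, 117), (574, -262, 124), (637, -220, 60), (698, -183, 0)]
258 [(601, -145, 4), (612, -153, 5), (567, -220, 80), (572, -232, 86), (601, -221, 62), (618, -223, 54), (644, -216, 35), (684, -199, 1)]
264 [(590, -159, 2), (601, -167, 2), (569, -220, 61), (579, -227, 61), (598, -227, 51), (635, -210, 17), (656, -208, 4), (667, -216, 4)]
270 [(577, -174, 2), (547, -227, 62), (561, -230, 56), (606, -203, 9), (617, -210, 8), (629, -217, 7), (640, -225, 7), (650, -234, 9)]
276 [(523, -236, 65), (539, -237, 57), (584, -208, 6), (594, -216, 7), (605, -225, 8), (616, -232, 8), (626, -241, 9), (642, -244, 3)]
282 [(521, -240, 52), (545, -233, 32), (571, -223, 8), (582, -231, 8), (594, -238, 7), (606, -244, 5), (618, -250, 3), (628, -259, 4)]
288 [(534, -227, 15), (546, -233, 13), (559, -237, 8), (569, -246, 10), (586, -247, 1), (594, -257, 4), (606, -264, 3), (618, -270, 1)]
```

View pics/c3.png

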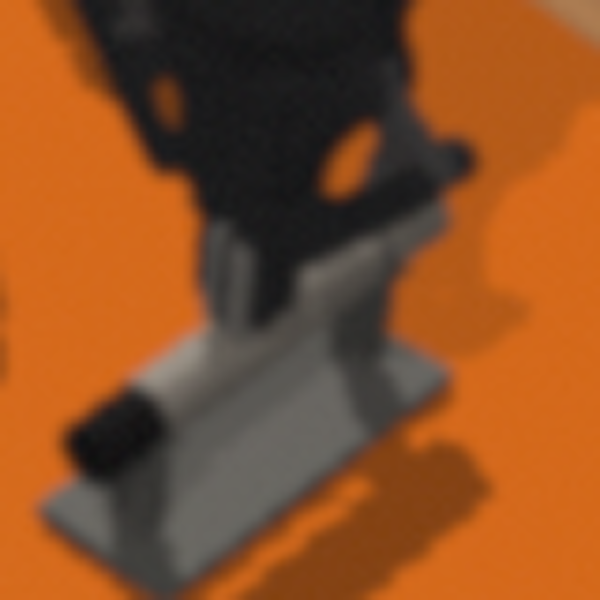

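The fingers have shut above the rod: their tips are at about z = 0.06 in depth, while the reported TCP is 0.030. I'll raise and measure the tip offset.

```bash
python3 -m inch '[{"fingers":0,"tx":0,"ty":0,"tz":0.02,"ax":0,"ay":0,"az":0},{"fingers":0,"tx":0,"ty":0,"tz":0.04,"ax":0,"ay":0,"az":0},{"fingers":0,"tx":0,"ty":0,"tz":0.03,"ax":0,"ay":0,"az":0},{"fingers":0,"tx":0,"ty":0,"tz":0,"ax":0,"ay":0,"az":0}]' 30
python3 - <<'E'
from h import *
print({k:getattr(bot,k) for k in dir(bot) if not k.startswith("_")})
s=sense();p=s["position"];print(p)
im,d=vision.get_image("side"); np.savez("side2.npz",im=im,d=d); C=cloud("side",d)
m=(d>0)&(abs(C[...,0]-p[0])<.06)&(abs(C[...,1]-p[1])<.06)&(C[...,2]>.072)
P=C[m]; P=P[np.argsort(P[:,2])]; print(P[:60:4].round(3))
m=(d>0)&(C[...,2]>.045)&(C[...,2]<.07)&(abs(C[...,0]-.59)<.12)&(abs(C[...,1]+.215)<.06)
Q=C[m]; i=np.argsort(Q[:,0]); print(Q[i[0]],Q[i[-1]],Q[:,2].max())
E
```

```text
t: 5.05
position: [0.5813, -0.2236, 0.1244]
tool_rot: [-0.077, 0.997, -0.002, 0.003]
contact_force: [-0.3, 0.2, -0.5]
opening: 0.0001
grasp_force: 0.0
{'MotionError': <class 'bench.MotionError'>, 'grasp_offset': 0.0187}
[ 0.58130028 -0.22360052  0.12443932]
[[ 0.577 -0.23   0.157]
 [ 0.57  -0.226  0.161]
 [ 0.57  -0.22   0.162]
 [ 0.576 -0.231  0.164]
 [ 0.569 -0.22   0.165]
 [ 0.57  -0.226  0.166]
 [ 0.57  -0.222  0.166]
 [ 0.574 -0.232  0.168]
 [ 0.57  -0.222  0.168]
 [ 0.57  -0.231  0.169]
 [ 0.587 -0.236  0.17 ]
 [ 0.571 -0.229  0.17 ]
 [ 0.574 -0.235  0.171]
 [ 0.572 -0.232  0.171]
 [ 0.57  -0.227  0.172]]
[ 0.51229836 -0.23025995  0.06085139] [ 0.66290555 -0.21508469  0.05762727] 0.06555023523902626
```

```bash
python3 -m inch '[{"fingers":1,"tx":0,"ty":0,"tz":0,"ax":0,"ay":0,"az":0},{"fingers":1,"tx":0,"ty":0,"tz":0,"ax":0,"ay":0,"az":0},{"fingers":1,"tx":-0.001,"ty":0,"tz":-0.01,"ax":0,"ay":0,"az":0},{"fingers":1,"tx":0,"ty":0,"tz":-0.03,"ax":0,"ay":0,"az":0},{"fingers":1,"tx":0,"ty":0,"tz":-0.03,"ax":0,"ay":0,"az":0},{"fingers":1,"tx":0,"ty":0,"tz":-0.02,"ax":0,"ay":0,"az":0},{"fingers":1,"tx":0,"ty":0,"tz":-0.015,"ax":0,"ay":0,"az":0},{"fingers":1,"tx":0,"ty":0,"tz":-0.008,"ax":0,"ay":0,"az":0},{"fingers":1,"tx":0,"ty":0,"tz":-0.005,"ax":0,"ay":0,"az":0},{"fingers":1,"tx":0,"ty":0,"tz":0,"ax":0,"ay":0,"az":0}]' 30
python3 - <<'E'
from h import *
s=sense();p=s["position"];print(p,s["opening"])
im,d=vision.get_image("side"); np.savez("side3.npz",im=im,d=d)
cv2.imwrite("pics/c4.png",cv2.resize(im[200:300,320:440,::-1],(720,600),interpolation=2))
E
```

```text
t: 6.1
position: [0.5781, -0.2226, 0.0021]
tool_rot: [-0.077, 0.997, 0.0, -0.0]
contact_force: [0.3, -0.1, 0.5]
opening: 0.0853
grasp_force: 0.0
[ 0.57811674 -0.22256992  0.00207814] 0.08529052851621531
```

View pics/c4.png

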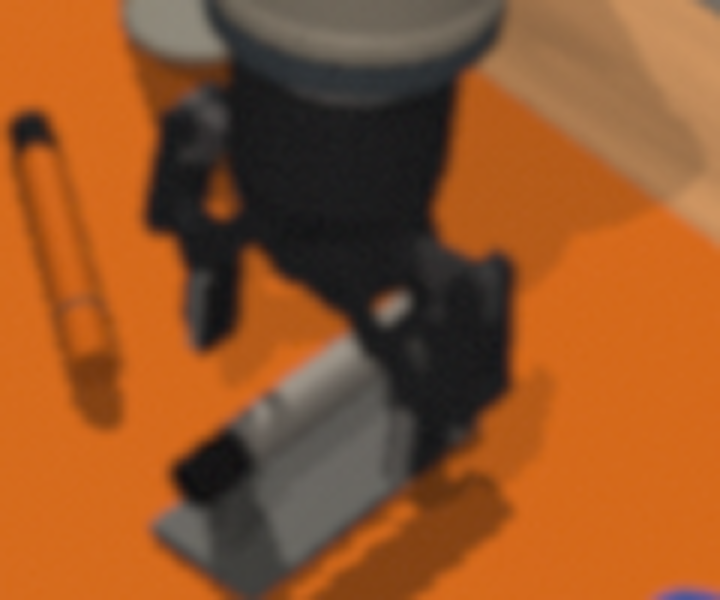

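The crop shows both fingers now reaching below the rod's top, and no contact. I'll go 3 mm lower and close.

```bash
python3 -m inch '[{"fingers":1,"tx":0,"ty":0,"tz":-0.003,"ax":0,"ay":0,"az":0},{"fingers":0,"tx":0,"ty":0,"tz":0,"ax":0,"ay":0,"az":0},{"fingers":0,"tx":0,"ty":0,"tz":0,"ax":0,"ay":0,"az":0},{"fingers":0,"tx":0,"ty":0,"tz":0,"ax":0,"ay":0,"az":0},{"fingers":0,"tx":0,"ty":0,"tz":0,"ax":0,"ay":0,"az":0},{"fingers":0,"tx":0,"ty":0,"tz":0,"ax":0,"ay":0,"az":0},{"fingers":0,"tx":0,"ty":0,"tz":0,"ax":0,"ay":0,"az":0},{"fingers":0,"tx":0,"ty":0,"tz":0,"ax":0,"ay":0,"az":0}]' 30
```

```text
t: 6.95
position: [0.578, -0.2218, -0.0005]
tool_rot: [-0.077, 0.997, 0.0, -0.0]
contact_force: [1.1, 6.4, 4.1]
opening: 0.019
grasp_force: 29.1
```

```bash
python3 -m inch '[{"fingers":0,"tx":0,"ty":0,"tz":0.01,"ax":0,"ay":0,"az":0},{"fingers":0,"tx":0,"ty":0,"tz":0.03,"ax":0,"ay":0,"az":0},{"fingers":0,"tx":0,"ty":0,"tz":0.04,"ax":0,"ay":0,"az":0},{"fingers":0,"tx":0,"ty":0,"tz":0.02,"ax":0,"ay":0,"az":0},{"fingers":0,"tx":-0.0015,"ty":0.03,"tz":0,"ax":0,"ay":0,"az":-0.021},{"fingers":0,"tx":-0.0015,"ty":0.03,"tz":0,"ax":0,"ay":0,"az":-0.021},{"fingers":0,"tx":-0.0015,"ty":0.03,"tz":0,"ax":0,"ay":0,"az":-0.021},{"fingers":0,"tx":-0.0015,"ty":0.03,"tz":0,"ax":0,"ay":0,"az":-0.021},{"fingers":0,"tx":-0.0015,"ty":0.03,"tz":0,"ax":0,"ay":0,"az":-0.021},{"fingers":0,"tx":-0.0015,"ty":0.03,"tz":0,"ax":0,"ay":0,"az":-0.021},{"fingers":0,"tx":-0.0015,"ty":0.03,"tz":0,"ax":0,"ay":0,"az":-0.021},{"fingers":0,"tx":-0.0015,"ty":0.03,"tz":0,"ax":0,"ay":0,"az":-0.021},{"fingers":0,"tx":-0.0015,"ty":0.03,"tz":0,"ax":0,"ay":0,"az":-0.021},{"fingers":0,"tx":-0.0015,"ty":0.03,"tz":0,"ax":0,"ay":0,"az":-0.021},{"fingers":0,"tx":-0.0015,"ty":0.03,"tz":0,"ax":0,"ay":0,"az":-0.021},{"fingers":0,"tx":-0.0015,"ty":0.03,"tz":0,"ax":0,"ay":0,"az":-0.021},{"fingers":0,"tx":-0.0015,"ty":0.03,"tz":0,"ax":0,"ay":0,"az":-0.021},{"fingers":0,"tx":-0.0015,"ty":0.03,"tz":0,"ax":0,"ay":0,"az":-0.021},{"fingers":0,"tx":-0.0015,"ty":0.02,"tz":0,"ax":0,"ay":0,"az":-0.021},{"fingers":0,"tx":-0.0015,"ty":0.006,"tz":0,"ax":0,"ay":0,"az":0}]' 30; python3 -m inch '[{"fingers":0,"tx":0,"ty":0,"tz":0,"ax":0,"ay":0,"az":0},{"fingers":0,"tx":0,"ty":0,"tz":0,"ax":0,"ay":0,"az":0}]'
cat > v.py <<'E'
from h import *
import sys
def look(tag):
  s=sense(); p=s["position"]; q=s["tool_rot"]; print(p.round(4),"yaw",round(2*np.arctan2(q[1],q[0])-np.pi,4),s["contact_force"].round(1))
  o=[]
  for n,(a,b,c,e) in(("side",(110,230,210,370)),("top",(120,270,130,330))):
    im,d=vision.get_image(n); np.savez(f"{n}{tag}.npz",im=im,d=d); o.append(cv2.resize(im[a:b,c:e,::-1],(400,300),interpolation=2))
    C=cloud(n,d)
    for r in vision.spot_in(n,"probe_mid")[:5]: 
        x=w(n,r["location"])
        if abs(x[1]-.22)<.06: print(n,round(r["score"],2),x.round(3),px(n,x))
  cv2.imwrite(f"pics/{tag}.png",np.hstack(o))
look(sys.argv[1])
E
python3 v.py a1
```

```text
t: 8.95
position: [0.5541, 0.2253, 0.0998]
tool_rot: [0.08, 0.997, 0.0, 0.0]
contact_force: [0.8, -0.4, -1.4]
opening: 0.0191
grasp_force: 29.6
t: 9.15
position: [0.5542, 0.2226, 0.0995]
tool_rot: [0.081, 0.997, -0.0, 0.0]
contact_force: [0.1, 0.8, -1.5]
opening: 0.0191
grasp_force: 29.6
[0.5542 0.2226 0.0995] yaw -0.1615 [ 0.1  0.8 -1.5]
side 0.67 [0.573 0.214 0.158] [262. 140.]
top 0.83 [0.585 0.217 0.162] [174. 193.]
```

View pics/a1.png

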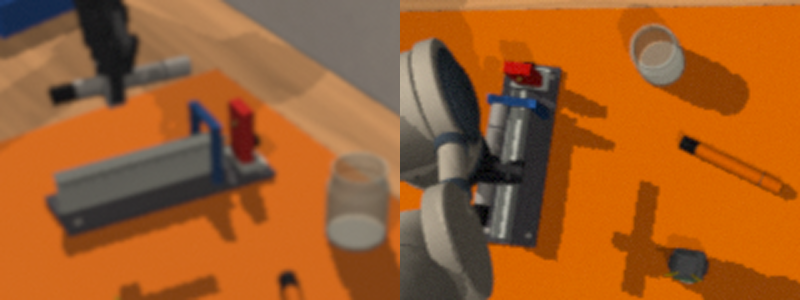

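The rod is held level above the jig, tip towards the stop. I'll measure the rod against the rail in each camera's own cloud.

Run:
```python
from h import *
th=-.163; u=np.array([np.cos(th),np.sin(th)]); nrm=np.array([-u[1],u[0]]); O=np.array([.593,.2205])
def st(nm,P):
    L=(P[:,:2]-O)@nrm*1000; A=(P[:,:2]-O)@u*1000
    k=np.polyfit(A,L,1); bins=[(int(a),(np.percentile(L[(A>=a)&(A<a+25)],[3,97]).round(1)).tolist()) for a in range(-120,120,25) if ((A>=a)&(A<a+25)).sum()>8]
    print(nm,len(P),"A",A.min().round(1),A.max().round(1),"L",np.percentile(L,[2,50,98]).round(1),"slope",k[0].round(4),"z",np.percentile(P[:,2],[2,50,98]).round(3),bins)
for n in("top","side"):
    z=np.load(f"{n}0.npz"); im,d=z["im"].astype(int),z["d"]; C=cloud(n,d); r,g,b=im[...,0],im[...,1],im[...,2]
    R=(d>0)&(abs(C[...,0]-.6)<.16)&(abs(C[...,1]-.21)<.06); Z=C[...,2]
    st(n+" rail",C[R&(Z>.046)&(Z<.06)&(abs(r-b)<40)])
    st(n+" blue",C[R&(b>1.4*r)&(Z>.074)&(Z<.095)]); st(n+" red",C[R&(r>2*g+30)&(g<60)&(Z>.072)])
    st(n+" base",C[R&(Z<.014)&(Z>.003)&(r<110)])
    z=np.load(f"{n}a1.npz"); im,d=z["im"].astype(int),z["d"]; C=cloud(n,d);Z=C[...,2]; r,g,b=im[...,0],im[...,1],im[...,2]
    R=(d>0)&(abs(C[...,0]-.57)<.11)&(abs(C[...,1]-.22)<.05)&(Z>.135)&(Z<.172)
    st(n+" rod",C[R&(r>90)]); st(n+" rod all",C[R])
```

```text
top rail 498 A -109.7 117.5 L [-14.1   1.8  12.9] slope 0.0221 z [0.047 0.053 0.059] [(-120, [-10.8, 7.3]), (-95, [-10.9, 7.4]), (-70, [-9.6, 7.8]), (-45, [-8.7, 8.4]), (-20, [-7.7, 9.8]), (5, [-7.2, 11.0]), (30, [-6.3, 10.6]), (55, [-29.0, 29.1]), (80, [-4.2, 15.1])]
top blue 116 A 59.5 73.6 L [-28.5   2.8  32. ] slope -1.09 z [0.078 0.084 0.09 ] [(55, [-28.2, 31.3])]
top red 96 A 102.1 119.1 L [-13.6   2.9  21.8] slope -0.0571 z [0.075 0.081 0.087] [(80, [-12.1, 18.9]), (105, [-13.4, 21.6])]
top base 1360 A -115.1 135.4 L [-37.9 -14.5  38.8] slope 0.0002 z [0.004 0.01  0.014] [(-120, [-39.2, 30.6]), (-95, [-38.8, 34.2]), (-70, [-38.8, 34.9]), (-45, [-37.6, 36.4]), (-20, [-36.6, 37.2]), (5, [-36.2, 38.8]), (30, [-35.6, 38.9]), (55, [-34.7, 35.5]), (80, [-33.7, 40.9]), (105, [-33.7, 41.3])]
top rod 171 A -77.5 45.5 L [-11.9  -5.5   2.6] slope -0.0058 z [0.155 0.16  0.165] [(-95, [-10.1, 1.5]), (-70, [-10.5, 2.2]), (-20, [-11.4, 2.5]), (5, [-11.4, 2.5]), (30, [-13.0, 1.6])]
top rod all 349 A -102.7 46.5 L [-16.1  -9.7   2.3] slope 0.0154 z [0.149 0.159 0.165] [(-120, [-15.5, -9.9]), (
[... 635 characters left out ...]
ope -0.0065 z [0.004 0.009 0.013] [(-120, [-39.2, 27.1]), (-95, [-40.2, -2.4]), (-70, [-39.2, -0.4]), (-45, [-37.6, 0.3]), (-20, [-37.6, 1.1]), (5, [-37.1, 1.1]), (30, [-36.3, 1.5]), (55, [-35.0, 3.2]), (80, [-33.8, 17.9]), (105, [-34.0, -10.8])]
side rod 215 A -102.4 46.8 L [-22.  -10.2   3.1] slope -0.0043 z [0.138 0.158 0.163] [(-95, [-14.7, 3.6]), (-70, [-19.2, 5.4]), (-45, [-26.4, -11.3]), (-20, [-14.7, -2.3]), (5, [-14.9, -0.4]), (30, [-14.9, -2.0])]
side rod all 493 A -103.5 46.8 L [-28.2 -12.    5.6] slope 0.0033 z [0.14  0.156 0.168] [(-120, [-16.7, 0.2]), (-95, [-16.2, -0.0]), (-70, [-27.3, 7.9]), (-45, [-30.3, -10.8]), (-20, [-15.4, -2.5]), (5, [-15.2, -0.8]), (30, [-15.3, -2.2])]
```

```bash
python3 -m inch '[{"fingers":0,"tx":0.001,"ty":0.0064,"tz":0,"ax":0,"ay":0,"az":0.028},{"fingers":0,"tx":0,"ty":0,"tz":-0.02,"ax":0,"ay":0,"az":0},{"fingers":0,"tx":0,"ty":0,"tz":-0.03,"ax":0,"ay":0,"az":0},{"fingers":0,"tx":0,"ty":0,"tz":-0.02,"ax":0,"ay":0,"az":0},{"fingers":0,"tx":0,"ty":0,"tz":-0.008,"ax":0,"ay":0,"az":0},{"fingers":0,"tx":0,"ty":0,"tz":0,"ax":0,"ay":0,"az":0},{"fingers":0,"tx":0,"ty":0,"tz":0,"ax":0,"ay":0,"az":0}]'; python3 v.py a2
```

```text
t: 10.05
position: [0.5545, 0.2291, 0.0209]
tool_rot: [0.066, 0.998, -0.001, -0.001]
contact_force: [-2.6, -7.1, -6.0]
opening: 0.019
grasp_force: 30.8
[0.5545 0.2291 0.0209] yaw -0.1328 [-2.6 -7.1 -6. ]
side 0.87 [0.571 0.22  0.076] [263. 167.]
top 0.8 [0.586 0.221 0.081] [182. 198.]
```

View pics/a2.png

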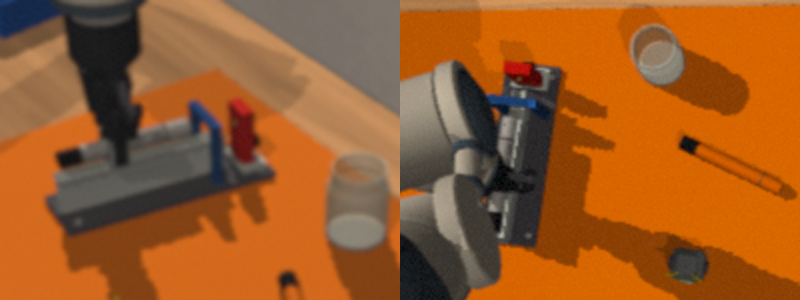

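```bash
cat > rel.py <<'E'
from h import *
import sys
th=-.134; u=np.array([np.cos(th),np.sin(th)]); nrm=np.array([-u[1],u[0]]); O=np.array([.593,.2217])
def st(nm,P):
    L=(P[:,:2]-O)@nrm*1000; A=(P[:,:2]-O)@u*1000
    print(nm,len(P),"A",A.min().round(1),A.max().round(1),"z",np.percentile(P[:,2],[2,50,98]).round(3),[(int(a),(np.percentile(L[(A>=a)&(A<a+20)],[3,97]).round(1)).tolist()) for a in range(-120,120,20) if ((A>=a)&(A<a+20)).sum()>8])
tag,lo,hi=sys.argv[1],float(sys.argv[2]),float(sys.argv[3])
for n in("top","side"):
    z=np.load(f"{n}{tag}.npz"); im,d=z["im"].astype(int),z["d"]; C=cloud(n,d);Z=C[...,2]; r,g,b=im[...,0],im[...,1],im[...,2]
    A=(C[...,:2]-O)@u; L=(C[...,:2]-O)@nrm
    R=(d>0)&(A>-.12)&(A<.12)&(abs(L)<.045); gr=abs(r-b)<40
    st(n+" rod",C[R&(Z>lo)&(Z<hi)&gr]); st(n+" rail",C[R&(Z>.03)&(Z<.057)&gr]); st(n+" base",C[R&(Z>.003)&(Z<.014)&gr])
s=sense(); p=s["position"][:2]-O; print("tcp A,L",(p@u*1000).round(1),(p@nrm*1000).round(1),s["position"][2].round(4),s["contact_force"].round(1),s["ft_torque"].round(2))
E
python3 rel.py a2 .061 .09
```

```text
top rod 335 A -104.0 73.3 z [0.066 0.081 0.088] [(-100, [-9.3, 4.9]), (-80, [-8.9, 8.2]), (-60, [-19.2, 6.6]), (-20, [-9.1, 1.3]), (0, [-8.8, 8.6]), (20, [-9.4, 8.6]), (40, [-8.2, 7.3]), (60, [-32.5, 31.1])]
top rail 222 A -109.2 116.8 z [0.031 0.051 0.057] [(-120, [-8.0, 3.1]), (-100, [-9.9, -2.5]), (-80, [-8.9, -1.7]), (-60, [-9.2, -2.1]), (-20, [-8.6, -2.6]), (0, [-9.2, -2.4]), (20, [-8.5, -2.9]), (40, [-10.0, 10.5]), (60, [-31.7, 25.0]), (80, [-8.6, 8.3])]
top base 875 A -113.2 119.8 z [0.005 0.01  0.014] [(-120, [-36.6, 10.0]), (-100, [-36.5, -4.0]), (-80, [-36.6, 33.1]), (-60, [-36.4, 35.0]), (-40, [-37.2, -26.4]), (-20, [-36.6, -3.5]), (0, [-35.7, -4.5]), (20, [-35.8, 34.0]), (40, [-34.4, 36.5]), (60, [-36.1, 32.9]), (80, [-34.9, 34.5]), (100, [-35.2, 35.9])]
side rod 462 A -104.2 71.6 z [0.063 0.077 0.086] [(-120, [-7.9, -0.5]), (-100, [-11.0, -0.4]), (-80, [-10.2, 0.8]), (-60, [-22.3, 13.2]), (-40, [-23.9, -3.9]), (-20, [-10.0, 3.4]), (0, [-10.9, 1.6]), (20, [-9.8, 1.4]), (40, [-8.2, 0.8]), (60, [-32.3, 30.0])]
side rail 660 A -109.5 89.2 z [0.031 0.045 0.056] [(-120, [-6.9, 9.2]), (-100, [-8.2, 9.6]), (-80, [-8.1, 8.7]), (-60, [-9.7, 11.5]), (-40, [-14.2, 6.5]), (-20, [-8.7, 10.9]), (0, [-7.3, 9.5]), (20, [-5.4, 8.5]), (40, [-7.1, 10.6]), (60, [-32.6, 27.3])]
side base 787 A -114.2 119.3 z [0.005 0.01  0.014] [(-120, [-36.4, 33.4]), (-100, [-38.1, -0.6]), (-80, [-38.5, -1.1]), (-60, [-38.2, -0.6]), (-40, [-37.6, 0.1]), (-20, [-37.0, -0.1]), (0, [-38.3, -0.7]), (20, [-37.8, -0.6]), (40, [-37.6, -0.2]), (60, [-37.0, -0.5]), (80, [-38.2, 5.8]), (100, [-38.2, 14.8])]
tcp A,L -38.8 2.5 0.0216 [-2.1 -3.6  0.3] [-0.74  0.35  0.01]
```

The rod lies parallel to the rail, centred within about 1 mm, roughly 10 mm above its seat. I'll lower it gently.

```bash
python3 -m inch '[{"fingers":0,"tx":0,"ty":0,"tz":-0.003,"ax":0,"ay":0,"az":0},{"fingers":0,"tx":0,"ty":0,"tz":-0.002,"ax":0,"ay":0,"az":0},{"fingers":0,"tx":0,"ty":0,"tz":-0.002,"ax":0,"ay":0,"az":0},{"fingers":0,"tx":0,"ty":0,"tz":0,"ax":0,"ay":0,"az":0}]'; python3 -m inch '[{"fingers":0,"tx":0,"ty":0,"tz":-0.001,"ax":0,"ay":0,"az":0},{"fingers":0,"tx":0,"ty":0,"tz":-0.001,"ax":0,"ay":0,"az":0},{"fingers":0,"tx":0,"ty":0,"tz":0,"ax":0,"ay":0,"az":0}]'
```

```text
t: 10.65
position: [0.5554, 0.229, 0.0148]
tool_rot: [0.066, 0.998, -0.001, 0.0]
contact_force: [-0.8, -9.2, 2.6]
opening: 0.0193
grasp_force: 32.9
t: 10.95
position: [0.5554, 0.229, 0.013]
tool_rot: [0.066, 0.998, -0.001, 0.0]
contact_force: [-0.5, -10.2, 4.9]
opening: 0.0189
grasp_force: 33.2
```

```bash
python3 -m inch '[{"fingers":0,"tx":0,"ty":0,"tz":-0.001,"ax":0,"ay":0,"az":0},{"fingers":0,"tx":0,"ty":0,"tz":0,"ax":0,"ay":0,"az":0}]';python3 -m inch '[{"fingers":0,"tx":0,"ty":0,"tz":0,"ax":0,"ay":0,"az":0}]'
```

```text
t: 11.15
position: [0.5554, 0.2289, 0.012]
tool_rot: [0.066, 0.998, -0.001, 0.0]
contact_force: [-1.5, -10.4, 4.4]
opening: 0.0193
grasp_force: 33.3
t: 11.25
position: [0.5554, 0.229, 0.012]
tool_rot: [0.066, 0.998, -0.001, 0.0]
contact_force: [-0.2, -10.3, 3.8]
opening: 0.0188
grasp_force: 33.3
```

```bash
python3 -m inch '[{"fingers":0,"tx":0,"ty":-0.001,"tz":0,"ax":0,"ay":0,"az":0},{"fingers":0,"tx":0,"ty":0,"tz":0,"ax":0,"ay":0,"az":0}]'; python3 -m inch '[{"fingers":0,"tx":0,"ty":-0.001,"tz":0,"ax":0,"ay":0,"az":0},{"fingers":0,"tx":0,"ty":0,"tz":0,"ax":0,"ay":0,"az":0}]'; python3 -c "
from h import *
print(sense()['ft_torque'])"
```

```text
t: 11.45
position: [0.5555, 0.2287, 0.0118]
tool_rot: [0.067, 0.998, 0.0, 0.0]
contact_force: [-0.7, -4.0, 1.2]
opening: 0.0189
grasp_force: 31.6
t: 11.65
position: [0.5554, 0.2281, 0.0115]
tool_rot: [0.067, 0.998, 0.0, 0.0]
contact_force: [0.2, 1.5, -1.0]
opening: 0.0189
grasp_force: 30.5
[ 0.04652106 -0.04080699  0.01947431]
```

```bash
python3 -m inch '[{"fingers":0,"tx":0,"ty":0,"tz":-0.001,"ax":0,"ay":0,"az":0},{"fingers":0,"tx":0,"ty":0,"tz":0,"ax":0,"ay":0,"az":0}]'; python3 -m inch '[{"fingers":0,"tx":0,"ty":0,"tz":-0.001,"ax":0,"ay":0,"az":0},{"fingers":0,"tx":0,"ty":0,"tz":0,"ax":0,"ay":0,"az":0}]'
```

```text
t: 11.85
position: [0.5552, 0.228, 0.0102]
tool_rot: [0.067, 0.998, 0.0, 0.0]
contact_force: [1.4, 0.9, -1.1]
opening: 0.0186
grasp_force: 30.7
t: 12.05
position: [0.5554, 0.2283, 0.0096]
tool_rot: [0.067, 0.998, 0.0, 0.0]
contact_force: [-0.2, 3.5, 3.4]
opening: 0.0192
grasp_force: 30.9
```

```bash
python3 -m inch '[{"fingers":0,"tx":0,"ty":0,"tz":-0.0005,"ax":0,"ay":0,"az":0},{"fingers":0,"tx":0,"ty":0,"tz":0,"ax":0,"ay":0,"az":0}]'; python3 v.py a3; python3 rel.py a3 .058 .082
```

```text
t: 12.25
position: [0.5554, 0.2283, 0.0095]
tool_rot: [0.067, 0.998, 0.0, 0.0]
contact_force: [-3.7, 1.8, 11.4]
opening: 0.0189
grasp_force: 31.7
[0.5554 0.2283 0.0095] yaw -0.1338 [-3.7  1.8 11.4]
side 0.6 [0.572 0.225 0.067] [263. 169.]
top rod 311 A -103.4 73.0 z [0.06  0.07  0.077] [(-100, [-10.1, 2.1]), (-80, [-9.6, 8.6]), (-60, [-19.6, 7.6]), (-20, [-10.3, -0.1]), (0, [-9.8, 7.3]), (20, [-9.9, 8.1]), (40, [-10.3, 8.7]), (60, [-32.8, 23.8])]
top rail 162 A -109.0 117.2 z [0.031 0.049 0.056] [(-120, [-6.4, -0.3]), (-100, [-8.7, -3.9]), (-60, [-16.0, -4.5]), (0, [-9.0, -3.4]), (40, [-8.7, 9.5]), (60, [-32.2, 26.2]), (80, [-7.9, 8.3])]
top base 867 A -113.0 119.6 z [0.005 0.01  0.014] [(-120, [-35.5, 5.2]), (-100, [-36.0, -4.0]), (-80, [-35.6, 28.0]), (-60, [-35.3, 29.4]), (-40, [-37.3, -29.5]), (-20, [-36.5, -3.7]), (0, [-36.1, -4.0]), (20, [-35.7, 8.0]), (40, [-35.3, 31.3]), (60, [-36.7, 34.0]), (80, [-36.3, 35.7]), (100, [-35.9, 35.2])]
side rod 385 A -103.4 72.6 z [0.059 0.067 0.081] [(-120, [-11.4, -0.1]), (-100, [-11.4, -1.2]), (-80, [-11.2, -0.3]), (-60, [-23.0, 13.7]), (-40, [-25.4, 2.6]), (-20, [-10.6, -0.5]), (0, [-10.5, 2.6]), (20, [-9.6, -0.2]), (40, [-23.2, 10.7]), (60, [-32.4, 30.5])]
side rail 533 A -108.9 88.6 z [0.031 0.043 0.056] [(-120, [-8.8, 6.0]), (-100, [-7.0, 1.9]), (-80, [-8.5, 0.2]), (-60, [-19.8, 0.5]), (-40, [-22.2, -1.5]), (-20, [-7.9, 1.8]), (0, [-8.0, 0.3]), (20, [-8.2, 1.2]), (40, [-8.1, 9.4]), (60, [-32.6, 27.6])]
side base 789 A -114.3 119.7 z [0.005 0.01  0.013] [(-120, [-37.1, 33.0]), (-100, [-37.9, -1.5]), (-80, [-37.9, -0.1]), (-60, [-37.6, -0.1]), (-40, [-37.8, -0.3]), (-20, [-38.0, -1.3]), (0, [-38.3, -1.1]), (20, [-38.2, 0.6]), (40, [-38.3, -2.4]), (60, [-38.1, 0.6]), (80, [-36.6, 12.2]), (100, [-37.2, 8.2])]
tcp A,L -38.1 1.5 0.0095 [-3.5  2.4 13.2] [ 0.33  0.44 -0.04]
```

The rod is seated: its top is at z ≈ 0.070 and the vertical force is up. I'll ease off slightly and slide.

```bash
python3 -m inch '[{"fingers":0,"tx":0,"ty":0,"tz":0.0007,"ax":0,"ay":0,"az":0},{"fingers":0,"tx":0,"ty":0,"tz":0,"ax":0,"ay":0,"az":0}]'; python3 -m inch '[{"fingers":0,"tx":0.002,"ty":-0.00027,"tz":0,"ax":0,"ay":0,"az":0},{"fingers":0,"tx":0.002,"ty":-0.00027,"tz":0,"ax":0,"ay":0,"az":0},{"fingers":0,"tx":0.002,"ty":-0.00027,"tz":0,"ax":0,"ay":0,"az":0},{"fingers":0,"tx":0.002,"ty":-0.00027,"tz":0,"ax":0,"ay":0,"az":0}]'; python3 -m inch '[{"fingers":0,"tx":0,"ty":0,"tz":0,"ax":0,"ay":0,"az":0}]'
```

```text
t: 12.65
position: [0.5553, 0.2281, 0.0097]
tool_rot: [0.067, 0.998, 0.0, 0.0]
contact_force: [-0.7, 2.5, 5.6]
opening: 0.0185
grasp_force: 31.2
t: 13.05
position: [0.5625, 0.2273, 0.0095]
tool_rot: [0.067, 0.998, 0.0, -0.001]
contact_force: [-5.2, 6.9, 8.0]
opening: 0.0187
grasp_force: 31.2
t: 13.15
position: [0.563, 0.2272, 0.0096]
tool_rot: [0.067, 0.998, 0.0, -0.0]
contact_force: [-2.6, 5.6, 5.6]
opening: 0.0188
grasp_force: 31.1
```

```bash
python3 -m inch '[{"fingers":0,"tx":0,"ty":0.0007,"tz":0.0004,"ax":0,"ay":0,"az":0},{"fingers":0,"tx":0.003,"ty":-0.0004,"tz":0,"ax":0,"ay":0,"az":0},{"fingers":0,"tx":0.003,"ty":-0.0004,"tz":0,"ax":0,"ay":0,"az":0},{"fingers":0,"tx":0.003,"ty":-0.0004,"tz":0,"ax":0,"ay":0,"az":0},{"fingers":0,"tx":0.003,"ty":-0.0004,"tz":0,"ax":0,"ay":0,"az":0},{"fingers":0,"tx":0,"ty":0,"tz":0,"ax":0,"ay":0,"az":0},{"fingers":0,"tx":0,"ty":0,"tz":0,"ax":0,"ay":0,"az":0}]'; python3 -m inch '[{"fingers":0,"tx":0.003,"ty":-0.0004,"tz":0,"ax":0,"ay":0,"az":0},{"fingers":0,"tx":0.003,"ty":-0.0004,"tz":0,"ax":0,"ay":0,"az":0},{"fingers":0,"tx":0.003,"ty":-0.0004,"tz":0,"ax":0,"ay":0,"az":0},{"fingers":0,"tx":0,"ty":0,"tz":0,"ax":0,"ay":0,"az":0},{"fingers":0,"tx":0,"ty":0,"tz":0,"ax":0,"ay":0,"az":0}]'; python3 v.py a4; python3 rel.py a4 .058 .082 | grep -E "rod|tcp"
```

```text
t: 13.85
position: [0.5752, 0.2258, 0.0098]
tool_rot: [0.067, 0.998, -0.0, 0.0]
contact_force: [-0.3, -0.5, -1.5]
opening: 0.0186
grasp_force: 30.5
t: 14.35
position: [0.5843, 0.2246, 0.0099]
tool_rot: [0.067, 0.998, 0.0, 0.0]
contact_force: [0.0, -0.4, -1.6]
opening: 0.019
grasp_force: 30.5
[0.5843 0.2246 0.0099] yaw -0.1339 [ 0.  -0.4 -1.6]
side 0.76 [0.571 0.218 0.065] [263. 171.]
top 0.61 [0.608 0.218 0.067] [185. 191.]
top rod 253 A -74.1 117.1 z [0.06  0.07  0.076] [(-80, [-10.1, -4.4]), (-60, [-10.5, 4.4]), (-40, [-12.9, 8.3]), (20, [-9.5, 5.5]), (40, [-9.3, 7.9]), (60, [-32.8, 6.0])]
side rod 365 A -75.0 71.1 z [0.059 0.068 0.081] [(-80, [-10.1, -0.5]), (-60, [-10.7, -0.5]), (-40, [-15.9, 8.0]), (-20, [-23.1, 14.8]), (0, [-14.3, -4.0]), (20, [-9.8, 2.8]), (40, [-22.2, 3.9]), (60, [-32.4, 29.8])]
tcp A,L -9.2 1.7 0.0099 [-0.  -0.7 -0.5] [-0.09 -0.06 -0.03]
```

View pics/a4.png

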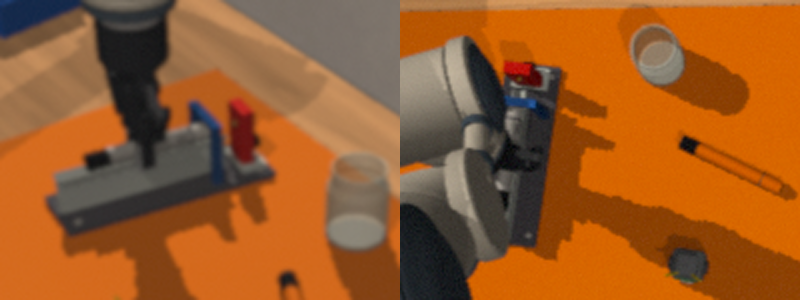

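The rod is 30 mm along with its tip under the bridge and forces near zero. The stop face should be some 20–27 mm further on.

```bash
python3 -m inch '[{"fingers":0,"tx":0.003,"ty":-0.0004,"tz":-0.0003,"ax":0,"ay":0,"az":0},{"fingers":0,"tx":0.003,"ty":-0.0004,"tz":0,"ax":0,"ay":0,"az":0},{"fingers":0,"tx":0.003,"ty":-0.0004,"tz":0,"ax":0,"ay":0,"az":0},{"fingers":0,"tx":0,"ty":0,"tz":0,"ax":0,"ay":0,"az":0}]'; python3 -m inch '[{"fingers":0,"tx":0.001,"ty":-0.00013,"tz":0,"ax":0,"ay":0,"az":0},{"fingers":0,"tx":0.001,"ty":-0.00013,"tz":0,"ax":0,"ay":0,"az":0},{"fingers":0,"tx":0.001,"ty":-0.00013,"tz":0,"ax":0,"ay":0,"az":0},{"fingers":0,"tx":0,"ty":0,"tz":0,"ax":0,"ay":0,"az":0}]'
```

```text
t: 14.95
position: [0.5938, 0.2232, 0.0096]
tool_rot: [0.067, 0.998, -0.0, 0.0]
contact_force: [0.7, -4.2, 1.0]
opening: 0.0191
grasp_force: 30.8
t: 15.35
position: [0.5958, 0.2229, 0.0096]
tool_rot: [0.067, 0.998, -0.0, -0.0]
contact_force: [-3.6, -3.4, 4.7]
opening: 0.0187
grasp_force: 31.0
```

```bash
for i in 1 2 ; do :; done; python3 -m inch '[{"fingers":0,"tx":0.001,"ty":-0.00013,"tz":0,"ax":0,"ay":0,"az":0},{"fingers":0,"tx":0.001,"ty":-0.00013,"tz":0,"ax":0,"ay":0,"az":0},{"fingers":0,"tx":0,"ty":0,"tz":0,"ax":0,"ay":0,"az":0}]'; python3 -m inch '[{"fingers":0,"tx":0.001,"ty":-0.00013,"tz":0,"ax":0,"ay":0,"az":0},{"fingers":0,"tx":0.001,"ty":-0.00013,"tz":0,"ax":0,"ay":0,"az":0},{"fingers":0,"tx":0,"ty":0,"tz":0,"ax":0,"ay":0,"az":0}]'
```

```text
t: 15.65
position: [0.5978, 0.2227, 0.0096]
tool_rot: [0.067, 0.998, -0.0, -0.0]
contact_force: [-4.2, -5.0, 4.5]
opening: 0.0186
grasp_force: 31.0
t: 15.95
position: [0.5998, 0.2224, 0.0096]
tool_rot: [0.067, 0.998, -0.0, -0.0]
contact_force: [-4.5, -4.4, 3.5]
opening: 0.0192
grasp_force: 31.0
```

```bash
python3 -m inch '[{"fingers":0,"tx":0,"ty":-0.0005,"tz":0.0002,"ax":0,"ay":0,"az":0},{"fingers":0,"tx":0.001,"ty":-0.00013,"tz":0,"ax":0,"ay":0,"az":0},{"fingers":0,"tx":0.001,"ty":-0.00013,"tz":0,"ax":0,"ay":0,"az":0},{"fingers":0,"tx":0,"ty":0,"tz":0,"ax":0,"ay":0,"az":0}]'; python3 -m inch '[{"fingers":0,"tx":0.001,"ty":-0.00013,"tz":0,"ax":0,"ay":0,"az":0},{"fingers":0,"tx":0.001,"ty":-0.00013,"tz":0,"ax":0,"ay":0,"az":0},{"fingers":0,"tx":0,"ty":0,"tz":0,"ax":0,"ay":0,"az":0}]'
```

```text
t: 16.35
position: [0.6025, 0.2219, 0.0097]
tool_rot: [0.067, 0.998, 0.0, 0.0]
contact_force: [-0.2, 0.1, -0.1]
opening: 0.0187
grasp_force: 30.5
t: 16.65
position: [0.6044, 0.2216, 0.0098]
tool_rot: [0.067, 0.998, 0.0, 0.0]
contact_force: [-0.1, 0.0, -0.6]
opening: 0.0192
grasp_force: 30.6
```

```bash
python3 -m inch '[{"fingers":0,"tx":0.001,"ty":-0.00013,"tz":0,"ax":0,"ay":0,"az":0},{"fingers":0,"tx":0.001,"ty":-0.00013,"tz":0,"ax":0,"ay":0,"az":0},{"fingers":0,"tx":0,"ty":0,"tz":0,"ax":0,"ay":0,"az":0}]'; python3 -m inch '[{"fingers":0,"tx":0.001,"ty":-0.00013,"tz":0,"ax":0,"ay":0,"az":0},{"fingers":0,"tx":0,"ty":0,"tz":0,"ax":0,"ay":0,"az":0}]'
```

```text
t: 16.95
position: [0.6063, 0.2213, 0.0098]
tool_rot: [0.067, 0.998, 0.0, 0.0]
contact_force: [0.1, 0.5, -0.8]
opening: 0.0187
grasp_force: 30.6
t: 17.15
position: [0.6073, 0.2212, 0.0098]
tool_rot: [0.067, 0.998, 0.0, 0.0]
contact_force: [0.7, 2.6, 0.2]
opening: 0.0188
grasp_force: 30.6
```

```bash
python3 -m inch '[{"fingers":0,"tx":0.001,"ty":-0.00013,"tz":0,"ax":0,"ay":0,"az":0},{"fingers":0,"tx":0,"ty":0,"tz":0,"ax":0,"ay":0,"az":0}]'; python3 -m inch '[{"fingers":0,"tx":0.001,"ty":-0.00013,"tz":0,"ax":0,"ay":0,"az":0},{"fingers":0,"tx":0,"ty":0,"tz":0,"ax":0,"ay":0,"az":0}]'
```

```text
t: 17.35
position: [0.6082, 0.221, 0.0098]
tool_rot: [0.067, 0.998, 0.0, 0.0]
contact_force: [0.1, 1.9, 0.3]
opening: 0.0193
grasp_force: 30.6
t: 17.55
position: [0.6092, 0.2209, 0.0098]
tool_rot: [0.067, 0.998, 0.0, 0.0]
contact_force: [-1.2, 2.1, 0.5]
opening: 0.019
grasp_force: 30.6
```

```bash
python3 -m inch '[{"fingers":0,"tx":0.0007,"ty":-0.0001,"tz":0,"ax":0,"ay":0,"az":0},{"fingers":0,"tx":0,"ty":0,"tz":0,"ax":0,"ay":0,"az":0}]'
```

```text
t: 17.75
position: [0.6099, 0.2208, 0.0098]
tool_rot: [0.067, 0.998, 0.0, 0.0]
contact_force: [-0.8, 2.2, 0.4]
opening: 0.0191
grasp_force: 30.7
```

```bash
python3 -m inch '[{"fingers":0,"tx":0.0007,"ty":-0.0001,"tz":0,"ax":0,"ay":0,"az":0},{"fingers":0,"tx":0,"ty":0,"tz":0,"ax":0,"ay":0,"az":0}]'; python3 -m inch '[{"fingers":0,"tx":0.0007,"ty":-0.00005,"tz":0,"ax":0,"ay":0,"az":0},{"fingers":0,"tx":0,"ty":0,"tz":0,"ax":0,"ay":0,"az":0}]'
```

```text
t: 17.95
position: [0.6106, 0.2207, 0.0098]
tool_rot: [0.067, 0.998, 0.0, 0.0]
contact_force: [-0.3, 2.7, 0.1]
opening: 0.0192
grasp_force: 30.7
t: 18.15
position: [0.6113, 0.2206, 0.0098]
tool_rot: [0.067, 0.998, -0.0, 0.0]
contact_force: [-0.7, 2.0, 0.3]
opening: 0.0188
grasp_force: 30.7
```

```bash
python3 -m inch '[{"fingers":0,"tx":0.0007,"ty":-0.0001,"tz":0,"ax":0,"ay":0,"az":0},{"fingers":0,"tx":0,"ty":0,"tz":0,"ax":0,"ay":0,"az":0}]'
```

```text
t: 18.35
position: [0.6114, 0.2206, 0.0097]
tool_rot: [0.067, 0.998, -0.0, -0.001]
contact_force: [-4.6, 3.5, 3.2]
opening: 0.019
grasp_force: 31.0
```

Contact: x stopped advancing and the force rose, right where the red face was measured. I'll press a little more.

```bash
python3 -m inch '[{"fingers":0,"tx":0.0003,"ty":0.0002,"tz":0,"ax":0,"ay":0,"az":0},{"fingers":0,"tx":0,"ty":0,"tz":0,"ax":0,"ay":0,"az":0}]'; python3 -m inch '[{"fingers":0,"tx":0,"ty":0,"tz":0,"ax":0,"ay":0,"az":0},{"fingers":0,"tx":0,"ty":0,"tz":0,"ax":0,"ay":0,"az":0}]'
```

```text
t: 18.55
position: [0.6114, 0.2206, 0.0097]
tool_rot: [0.067, 0.998, -0.0, -0.001]
contact_force: [-5.3, 2.7, 4.3]
opening: 0.0187
grasp_force: 30.9
t: 18.75
position: [0.6113, 0.2207, 0.0097]
tool_rot: [0.067, 0.998, -0.0, -0.001]
contact_force: [-6.2, 2.0, 3.0]
opening: 0.0186
grasp_force: 30.9
```

```bash
python3 -m inch '[{"fingers":0,"tx":0.0004,"ty":0,"tz":0,"ax":0,"ay":0,"az":0},{"fingers":0,"tx":0,"ty":0,"tz":0,"ax":0,"ay":0,"az":0},{"fingers":0,"tx":0,"ty":0,"tz":0,"ax":0,"ay":0,"az":0}]'
```

```text
t: 19.05
position: [0.6113, 0.2206, 0.0097]
tool_rot: [0.067, 0.998, -0.0, -0.001]
contact_force: [-8.6, 3.0, 4.6]
opening: 0.0188
grasp_force: 31.1
```

Pressed at about 8.6 N. Next I'll release and retreat straight up.

```bash
python3 -m inch '[{"fingers":0.6,"tx":0,"ty":0,"tz":0,"ax":0,"ay":0,"az":0},{"fingers":0.6,"tx":0,"ty":0,"tz":0,"ax":0,"ay":0,"az":0},{"fingers":0.6,"tx":0,"ty":0,"tz":0,"ax":0,"ay":0,"az":0},{"fingers":0.6,"tx":0,"ty":0,"tz":0,"ax":0,"ay":0,"az":0},{"fingers":0.6,"tx":0,"ty":0,"tz":0,"ax":0,"ay":0,"az":0},{"fingers":0.6,"tx":0,"ty":0,"tz":0,"ax":0,"ay":0,"az":0}]'; python3 -m inch '[{"fingers":0.6,"tx":0,"ty":0,"tz":0.01,"ax":0,"ay":0,"az":0},{"fingers":0.6,"tx":0,"ty":0,"tz":0.02,"ax":0,"ay":0,"az":0},{"fingers":0.6,"tx":0,"ty":0,"tz":0.03,"ax":0,"ay":0,"az":0},{"fingers":0.6,"tx":0,"ty":0,"tz":0.03,"ax":0,"ay":0,"az":0},{"fingers":0.6,"tx":-0.02,"ty":0,"tz":0.03,"ax":0,"ay":0,"az":0},{"fingers":0.6,"tx":-0.03,"ty":0,"tz":0.03,"ax":0,"ay":0,"az":0},{"fingers":0.6,"tx":-0.03,"ty":0,"tz":0.02,"ax":0,"ay":0,"az":0},{"fingers":0.6,"tx":0,"ty":0,"tz":0,"ax":0,"ay":0,"az":0},{"fingers":0.6,"tx":0,"ty":0,"tz":0,"ax":0,"ay":0,"az":0}]'; python3 v.py a5; python3 rel.py a5 .058 .082 | grep -E "rod|tcp"
python3 - <<'E'
from h import *
# gap between the rod tip and the red face, in the top and side clouds, before/after
th=-.134; u=np.array([np.cos(th),np.sin(th)]); nrm=np.array([-u[1],u[0]]); O=np.array([.593,.2217])
for n in("top","side"):
    z=np.load(f"{n}a5.npz"); im,d=z["im"].astype(int),z["d"]; C=cloud(n,d)
    A=(C[...,:2]-O)@u*1000; L=(C[...,:2]-O)@nrm*1000; Z=C[...,2]*1000
    m=(d>0)&(A>74)&(A<115)&(abs(L)<9)&(Z>40)&(Z<90)
    for a in range(74,115,4):
        k=m&(A>=a)&(A<a+4)
        if k.sum(): print(n,a,k.sum(),"zmax",Z[k].max().round(1),"rgb",im[k].mean(0).round())
    for l in("jar","mech_head","paint_pot"):
        r=vision.spot_in(n,l)
        if r: print(l,w(n,r[0]["location"]).round(3))
E
```

```text
t: 19.65
position: [0.6127, 0.2207, 0.0098]
tool_rot: [0.067, 0.998, -0.0, 0.0]
contact_force: [0.3, -0.8, -0.4]
opening: 0.0511
grasp_force: 0.0
t: 20.55
position: [0.5328, 0.2209, 0.181]
tool_rot: [0.067, 0.998, 0.0, 0.001]
contact_force: [0.6, -0.5, -0.3]
opening: 0.0513
grasp_force: 0.0
[0.5328 0.2209 0.181 ] yaw -0.1334 [ 0.6 -0.5 -0.3]
side 0.77 [0.611 0.211 0.067] [277. 166.]
top 0.72 [0.625 0.21  0.072] [188. 184.]
top rod 369 A -109.5 116.8 z [0.059 0.07  0.079] [(-40, [-10.9, -6.9]), (-20, [-10.2, 7.3]), (0, [-9.9, 7.8]), (20, [-9.1, 8.6]), (40, [-10.1, 8.5]), (60, [-32.4, 27.8]), (80, [-9.4, 8.1]), (100, [-15.5, 9.9])]
side rod 352 A -46.7 103.9 z [0.058 0.067 0.08 ] [(-60, [-8.6, 0.8]), (-40, [-9.7, 0.9]), (-20, [-10.5, 1.1]), (0, [-10.6, 2.3]), (20, [-11.5, 2.8]), (40, [-10.3, 3.6]), (60, [-33.7, 28.3]), (80, [-10.2, 2.4]), (100, [-8.7, 0.9])]
tcp A,L -59.3 -9.1 0.1791 [-0.1  0.6  0.5] [ 0.01  0.02 -0.01]
top 74 6 zmax 73.5 rgb [84. 85. 93.]
top 78 12 zmax 75.5 rgb [119. 114. 108.]
top 82 11 zmax 78.0 rgb [119. 114. 106.]
top 86 15 zmax 77.5 rgb [117. 112. 105.]
top 90 1
[... 152 characters left out ...]
28.]
top 106 12 zmax 87.8 rgb [184.  19.  11.]
top 110 11 zmax 86.7 rgb [186.  18.  11.]
top 114 3 zmax 83.8 rgb [188.  18.   9.]
mech_head [ 0.449 -0.011  0.038]
paint_pot [ 0.607 -0.375  0.052]
side 78 1 zmax 72.0 rgb [122. 111. 113.]
side 82 8 zmax 70.0 rgb [94. 82. 79.]
side 86 10 zmax 70.6 rgb [113.  98.  89.]
side 90 11 zmax 71.8 rgb [108.  94.  86.]
side 94 8 zmax 72.6 rgb [112. 101.  92.]
side 98 11 zmax 72.9 rgb [102.  90.  83.]
side 102 29 zmax 82.9 rgb [102.  39.  36.]
side 106 4 zmax 83.6 rgb [156.  34.  30.]
side 110 6 zmax 82.8 rgb [182.  41.  33.]
side 114 2 zmax 83.6 rgb [182.  49.  32.]
jar [0.717 0.015 0.058]
mech_head [ 0.441 -0.025  0.036]
paint_pot [ 0.608 -0.381  0.039]
```

The probe's tip meets the red face at about 103 mm along the groove, it lies at seat height, and the other objects haven't moved. I'm handing in.

```bash
python3 -c "
from bench import job_done
print(job_done())"
```

```text
the job is handed in; nothing more can be done
None
```

The probe is seated in the groove with its tip against the red stop, pressed home at a measured 8.6 N and released, and the job is handed in; I inferred the pin is in from that contact but did not see it.

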